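Change-over at the bottle bench: take the square seat off its bayonet mount

TASK

We have finished the square perfume bottles: take the square bottle seat off its bayonet mount. Push that mount's own release button all the way down, turn the seat a quarter turn counter-clockwise (seen from above), lift it straight off, then lower it into the cardboard tray and let it go standing upright on the tray's floor. Leave the round seat in its mount.

Things in the scene. Friction and masses are not known exactly. Their poses are not given: they have to be found in the camera images.
- mount_a_release_top (a point): Centre of the top of the square seat's release button: steel plunger, 24 mm wide, on a corner of that seat's own mount (fixed plate 148 mm square; dark ring, 116 mm across, top 26 mm above the table). Up, its top is 39 mm above the table, 15 mm above its collar. It goes 11 mm straight down against about 3 N and stays down. Axes: the mount's, z up; the seat's axis is at x +56, y +56 mm from here.
- square_seat_cup (a point): Middle of the white square cup of the seat (0.2 kg): 50 x 50 mm outside, 47 mm tall, x and y square to its flats, z up; locked, 55 mm above the table, axes as the mount's. Grip across the flats here. Foot 45 mm below, its two lugs along x, 88 mm tip to tip, under the ring's lips. Button down, it turns freely to a stop at 103 degrees; lifts from 75 on (90 best); clear of the ring 18 mm up.
- tray_in (a point): Centre of the inner floor of the tray: open cardboard tray, fixed, 180 x 180 mm outside, 4 mm walls and floor, 25 mm high; the floor is 4 mm above the table. Axes along its walls, z up. The seat standing in it has its cup's middle 45 mm above this point.
- round_seat_cup (a point): Bystander: middle of the round cup of the other seat (white plastic, 54 mm diameter, 46 mm tall), 55 mm above the table, locked in the other, identical mount. To be left there.
Things that resemble listed ones, but are neither listed nor needed, are in the scene too. Leave any green, purple or turquoise look-alike of the part that bears mount_a_release_top alone.

How it is judged:
On the way, in this order (a step that is already met when the one before it is completed fails the run):
1. the square seat's release button is pushed down more than 8.5 mm, with the seat still locked (turned less than 14 degrees) (distance of mount_a_release_top from where it was at the start of the episode above 0.0085 m and angle between the x axis of square_seat_cup and the x axis of mount_a_release_top, either way round below 0.25 rad), for 0.1 s.
2. the square seat is turned, 63 degrees or more from locked (angle between the x axis of square_seat_cup and the x axis of mount_a_release_top, either way round above 1.1 rad), for 0.1 s.
3. the square seat is lifted off its mount, its cup's middle over 80 mm above the table (height (world z) of square_seat_cup above 0.08 m), for 0.1 s.
4. the square seat is brought down to stand on the tray's floor with the gripper still around it (not dropped: grasp point within 60 mm of the cup's middle) (x of square_seat_cup in the frame of tray_in between -0.055 and 0.055 m and y of square_seat_cup in the frame of tray_in between -0.055 and 0.055 m and z of square_seat_cup in the frame of tray_in between 0.038 and 0.052 m and angle between square_seat_cup's own z axis and vertical below 0.15 rad and distance between the grasp point and square_seat_cup below 0.06 m), for 0.1 s.
At the end, for the whole second after the job is handed in: The square seat stands upright (within 8 degrees) on the tray's floor, its axis within 55 mm of the tray's centre along each side, its cup's middle 38 to 52 mm above the floor; the round seat is in its mount, within 15 mm of its start (x of square_seat_cup in the frame of tray_in between -0.055 and 0.055 m and y of square_seat_cup in the frame of tray_in between -0.055 and 0.055 m and z of square_seat_cup in the frame of tray_in between 0.038 and 0.052 m and angle between square_seat_cup's own z axis and vertical below 0.15 rad and distance of round_seat_cup from where it was at the start of the episode below 0.015 m); the robot touches nothing.
It fails at once if the round seat is moved by more than 15 mm (distance of round_seat_cup from where it was at the start of the episode above 0.015 m).
It also fails if it takes over 53 s, if anything falls off the work surface, if the arm or the gripper's body presses on something with over 40 N, if the wrist force passes 120 N, or if a joint passes its speed limit or range.

ROBOT

A 6-joint arm with a two-finger parallel gripper is mounted at the origin on the work surface. World frame = base frame: x ahead of the robot, y to its left, z up, the work surface at z = 0. Lengths are in m, angles in rad, forces in N, time in s.
With the tool pointing down it reaches from about 0.275 to 0.75 m from the base axis. Payload 10.2 kg.
Tool frame: the origin (TCP) lies at the very end of the fingers, on their centre line; the grasp point (between the pads) lies 19 mm behind it; z points along the fingers, y is the line along which they close (so a half turn about z gives the same grasp; the last joint's range is limited). The gripper opens to 85 mm and grips with 20 to 120 N. Pads are 22 mm wide; open, the fingers measure 114 mm over their backs; the gripper's body (76 mm by 85 mm) begins 54 mm behind the grasp point. The pads swing forward as they close: fully open they stand 13 mm farther back than shut.
Start: joints at [0.971, 0.313, 1.498, -0, 1.331, -0.223], TCP at [0.193, 0.488, 0.231] pointing down, gripper open.
Joint ranges: [-2.94, 2.94], [-0.97, 2.17], [0.19, 2.56], [-1.23, 4.37], [0.02, 3.11], [-2.88, 2.88]. Speed limits (rad/s): [2.39, 2.39, 3.01, 3.14, 3.14, 3.14].

INTERFACE

Orientations are given as a unit quaternion [x, y, z, w].
In Python, from rig import ctrl, vision, nets gives the robot as it stands.
- The arm moves only by the shell command python3 -m pendant 'ROWS'. ROWS is JSON, a list of rows, each a list of 3 entries, a list of its own where there are three numbers: the turn, a rotation vector about the tool's x, y, z normalised to -1 to 1, where 1 is pi rad, then the shift along the tool's x, y, z normalised to -1 to 1, where 1 is 500 mm, then the opening, from -1 (shut) to 1 (fully open). A call has 1 to 20 rows; each row is the pose to reach, as a shift and turn from the pose commanded when the call began, along the tool's axes at that moment, turning the shorter way round; what a row does not reach only later rows make up. A row lasts 1/8 s, in which the tool goes at most 62.5 mm and 10.7 degrees, less where a joint would pass 70% of its speed; a pose out of reach is approached as far as the arm can. A call with a number of a shift or a turn outside -1 to 1 is refused whole. A call with a gripper value outside its range is refused whole. The fingers move at their own pace and stop on an object; the grip force is fixed at half the most. Time passes only in rows, so rows that repeat a pose let the fingers close. It gives the time, the measured TCP pose, the force, the opening and the grip force at its end, in the units of the state.
- ctrl.observe(): the state, without advancing time (a new reading comes with each control period).
- vision.read_camera(name): name is "scene" or "top"; returns the picture (480x640x3 uint8, red, green, blue); there is no depth.
- vision.get_calibration(name): a dict with "intrinsics" (3x3 intrinsics, pixels), "dist_coeffs" ([k1, k2, p1, p2, k3] as OpenCV has them; the pictures are not rectified), "R" (3x3) and "t" (3): a world point X has camera coordinates R X + t. Camera axes: x right, y down, z forward; pixel columns grow to the right and rows downward; lengths in m; the calibration is good to about 2 mm. A picture is of the moment at which its call begins. get_calibration takes no time and is no camera call.
- ctrl.finish_job(): hands the job in; it is judged then, once.
Trained networks look in the newest picture that a camera, given by its name, has taken for a name from the list of things; names that differ only in an ending like _2 or _b are one class to them, and where a whole thing is asked for, a point or a joint stands for the part that bears it (a point fixed in the world has none). Each returns a list of dicts, best first, with "conf" (0 to 1); they miss things now and then, are a little off and sometimes report something else, mostly with a low value. They report only what shows in the picture. A call takes as long as a camera call. They do not tell look-alikes from the thing itself.
- nets.boxes_of(thing, camera): "centre" ([row, column] in pixels, amid what is visible of it).
The state is a dict: "clock": time; "joint_positions": joint angles; "qd": joint speeds; "joint_torque": joint torques, N m; "ee_pos": TCP position; "tcp_rot": TCP orientation; "contact_force": force on the tool from outside, world axes, zero at the start; "wrist_torque": the same for the moment, N m; "opening": finger opening in m; "grasp_force": force on a finger pad.
Only numpy, scipy, OpenCV 4.12 (cv2) and the standard library are available. Lean on these libraries where they do the work, as an engineer would, in place of code of your own. Each camera call takes 0.05 s, during which the arm holds its last target. There are 200 camera calls.

## Working session

There is one attempt and no reset: what is moved stays moved. The work goes in short steps, Python scripts to look and compute and a shell command to move; the robot and the scene stay as the last step left them, time stands still between calls to the robot, and variables do not carry over. Pictures are saved under pics/ and viewed, at most 10 in all, crops included, and the job is handed in when it is done.

```bash
mkdir -p pics; ls; python3 - <<'E'
from rig import ctrl,vision,nets
import cv2,numpy as np
for c in("top","scene"):
    im=vision.read_camera(c); cv2.imwrite(f"pics/{c}0.png",im[:,:,::-1])
    k=vision.get_calibration(c); print(c,k)
    for n in("mount_a_release_top","square_seat_cup","tray_in","round_seat_cup"):
        print(n,[(d["centre"],round(d["conf"],2)) for d in nets.boxes_of(n,c)])
s=ctrl.observe();print(s)
E
```

```text
pics
top {'intrinsics': array([[433.0204015 ,   0.        , 317.46563674],
       [  0.        , 433.0204015 , 232.35207681],
       [  0.        ,   0.        ,   1.        ]]), 'dist_coeffs': array([-0.048874,  0.      ,  0.      ,  0.      ,  0.      ]), 'R': array([[-0.1082671 , -0.99410867,  0.00511769],
       [-0.9711283 ,  0.10466074, -0.2143734 ],
       [ 0.21257483, -0.02817952, -0.97673838]]), 't': array([-0.04695753,  0.47915025,  0.85494772])}
mount_a_release_top [([325.0, 342.1], 0.58), ([148.3, 475.6], 0.44)]
square_seat_cup [([195.0, 275.9], 0.66)]
tray_in [([228.2, 164.8], 0.77)]
round_seat_cup [([178.3, 381.8], 0.86), ([194.2, 277.8], 0.74)]
scene {'intrinsics': array([[450.41620224,   0.        , 312.65542061],
       [  0.        , 450.41620224, 232.48458633],
       [  0.        ,   0.        ,   1.        ]]), 'dist_coeffs': array([-0.08849668,  0.        ,  0.        ,  0.        ,  0.        ]), 'R': array([[-0.82489781,  0.56527501, -0.00278576],
       [ 0.3182138 ,  0.46028052, -0.82878334],
       [-0.46720828, -0.68454803, -0.55956271]]), 't': array([ 0.
[... 254 characters left out ...]
 0.5, 'joint_positions': array([ 9.70605822e-01,  3.12918102e-01,  1.49775651e+00,  3.07314731e-05,
        1.33099361e+00, -2.23399806e-01]), 'qd': array([-0.00045878, -0.00221968,  0.00048935, -0.00024948,  0.00025118,
       -0.00121716]), 'joint_torque': array([-2.09135185e-03, -4.11928403e+01, -2.59768975e+01, -1.83089101e-04,
        7.10120621e-04, -1.98255577e-05]), 'ee_pos': array([0.19316473, 0.48815992, 0.23126361]), 'tcp_rot': array([ 1.87286464e-01,  9.82305339e-01, -2.86496766e-05, -2.88007147e-05]), 'contact_force': array([ 0.35731877, -0.75734923,  0.73886419]), 'wrist_torque': array([-0.00252365,  0.02087479,  0.03387001]), 'grasp_force': 0.0, 'opening': 0.08528622153230789}
```

View pics/top0.png

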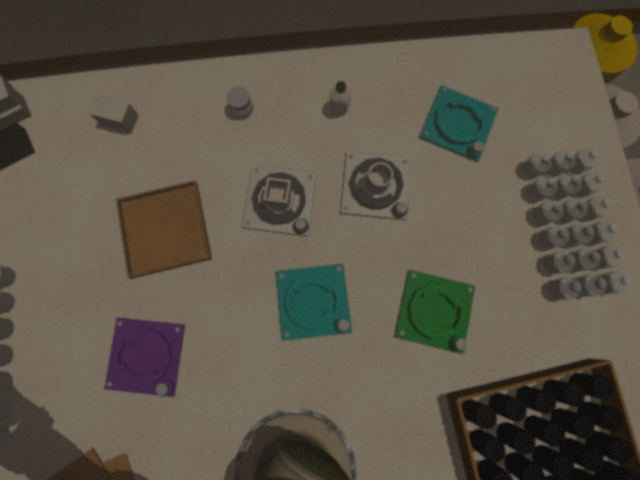

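View pics/scene0.png

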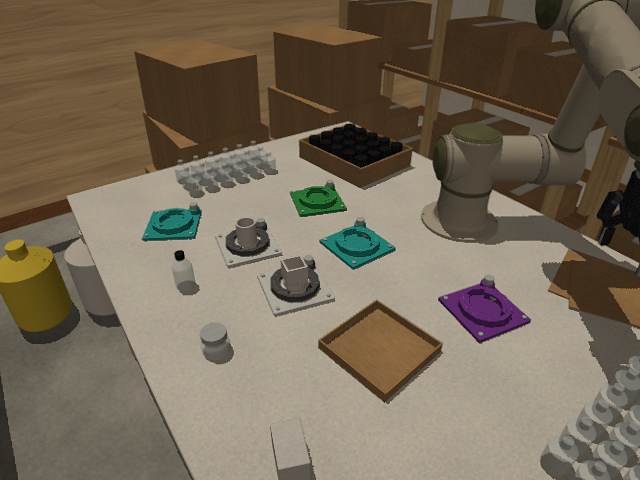

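Top view: the square seat is at about row 195, col 277 on a pale plate, with its own button at about (226,301). Things that could be taken for that button:
- the round mount's button (209,400)
- turquoise (149,476) and (325,342)
- green (344,459)
- purple (388,161)

I choose (226,301), on the pale plate that bears the square cup. I'll check it in a close crop.

```bash
cat > h.py <<'E'
import cv2,numpy as np
from rig import ctrl,vision,nets
def ray(cam,rc,z):
    k=vision.get_calibration(cam)
    u=cv2.undistortPoints(np.array([[[rc[1],rc[0]]]],float),k["intrinsics"],k["dist_coeffs"])[0,0]
    d=k["R"].T@np.r_[u,1]; c=-k["R"].T@k["t"]
    return c+d*(z-c[2])/d[2]
def proj(cam,X):
    k=vision.get_calibration(cam)
    return cv2.projectPoints(np.atleast_2d(X).astype(float),cv2.Rodrigues(k["R"])[0],k["t"],k["intrinsics"],k["dist_coeffs"])[0][:,0,::-1]
E
python3 - <<'E'
import cv2,numpy as np
t=cv2.imread("pics/top0.png")[155:245,230:330]; s=cv2.imread("pics/scene0.png")[245:320,245:345]
a=cv2.resize(t,(600,540),interpolation=cv2.INTER_CUBIC)
b=cv2.resize(s,(800,600),interpolation=cv2.INTER_CUBIC)
f=lambda x:cv2.convertScaleAbs(x,alpha=1.5)
cv2.imwrite("pics/ct.png",f(a));cv2.imwrite("pics/cs.png",f(b))
E
```

```text
(no output)
```

View pics/ct.png

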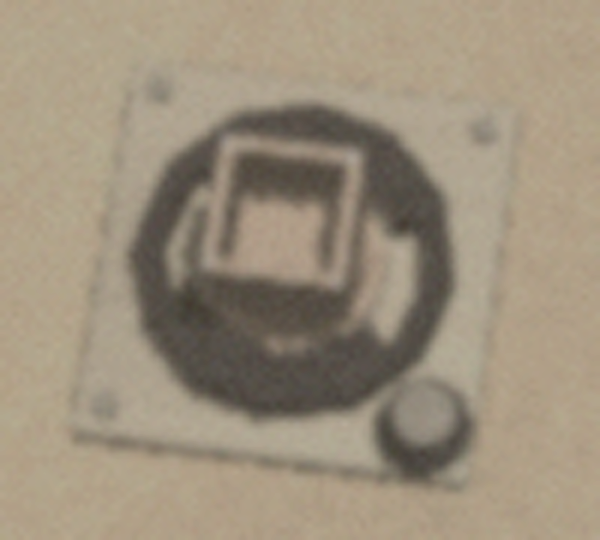

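View pics/cs.png

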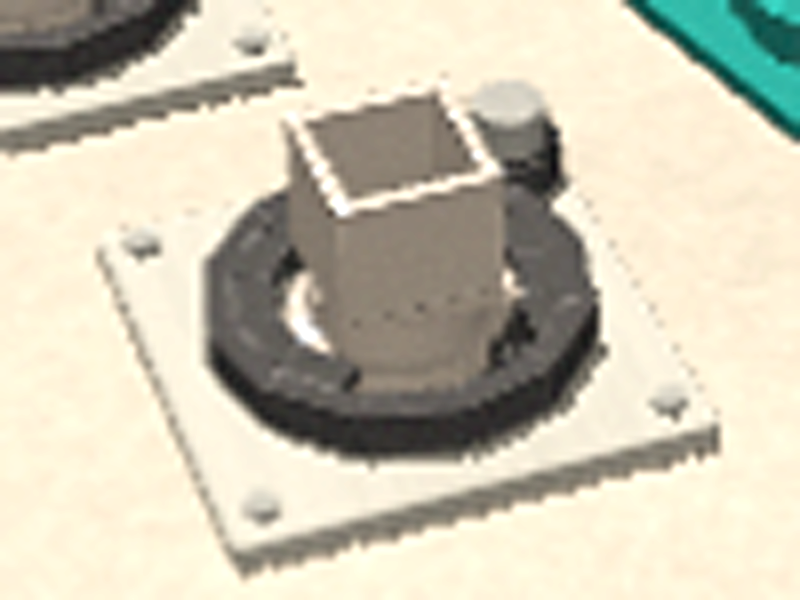

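The crop confirms it: the pale plate carries the square cup, with rim corners in the crop at (220,138), (368,150), (345,290) and (203,275). Its steel button is at crop (425,410), which is about (223,300) in the full picture. The robot is not in the way.

```bash
python3 - <<'E'
from h import *
def T(x,y,z): return ray("top",(155+y/6-.4,230+x/6-.4),z)
def S(x,y,z): return ray("scene",(245+y/8-.4,245+x/8-.4),z)
np.set_printoptions(precision=4,suppress=True)
def rep(n,c):
    c=np.array(c); e=np.roll(c,-1,0)-c
    print(n,c.mean(0),"sides",np.linalg.norm(e,axis=1),"yaw",np.degrees(np.arctan2(e[:,1],e[:,0])))
rep("rimT",[T(*p,.0785) for p in((220,138),(368,150),(345,290),(203,275))])
rep("rimS",[S(*p,.0785) for p in((285,118),(440,92),(500,168),(343,212))])
rep("plateT",[T(*p,.01) for p in((135,65),(520,103),(465,486),(74,436))])
rep("plateS",[S(*p,.01) for p in((98,250),(240,550),(718,425))])
print("btn",T(425,410,.039),S(508,103,.039))
rep("trayT",[ray("top",p,.025) for p in((198,118),(183,196),(260,211),(276,130))])
rep("trayS",[ray("scene",p,.025) for p in((302,377),(346,320),(390,386),(345,441))])
print("round",[ray("top",(168,378),.078),ray("scene",(221,247),.078)])
E
```

```text
rimT [ 0.564  -0.0235  0.0785] sides [0.0519 0.0512 0.0493 0.05  ] yaw [-101.0531  165.6853   77.5753  -11.433 ]
rimS [ 0.5667 -0.0198  0.0785] sides [0.0464 0.0402 0.0481 0.0473] yaw [ 161.0694   82.0933  -10.1312 -100.933 ]
plateT [ 0.5643 -0.023   0.01  ] sides [0.1468 0.1492 0.1448 0.1455] yaw [-102.1347  166.0855   76.4089  -13.1515]
plateS [0.5967 0.0001 0.01  ] sides [0.1406 0.1438 0.2033] yaw [ 77.5561 166.2986 -57.4563]
btn [ 0.4985 -0.0647  0.039 ] [ 0.4989 -0.0614  0.039 ]
trayT [0.5217 0.2325 0.025 ] sides [0.1757 0.1778 0.1753 0.1783] yaw [ -84.8986 -172.3137   95.268     7.7946]
trayS [0.5284 0.2451 0.025 ] sides [0.1819 0.1595 0.1643 0.1722] yaw [  10.3412  103.7091 -174.1313  -82.5443]
round [array([ 0.5901, -0.2395,  0.078 ]), array([ 0.5713, -0.2417,  0.078 ])]
```

Top and scene agree: seat axis is about (0.565, -0.022), mount yaw about -13°, button about (0.499, -0.063). Button plus the (56,56) offset gives (0.566, -0.022), which fits. The tray is about (0.522, 0.234), yaw 7°. I'll shut the fingers and hover over the button with tool y along the mount's x.

```bash
python3 -m pendant '[[[0,0,0.452],[-0.974,-0.8,0.262],-1],[[0,0,0.452],[-0.974,-0.8,0.262],-1],[[0,0,0.452],[-0.974,-0.8,0.262],-1],[[0,0,0.452],[-0.974,-0.8,0.262],-1],[[0,0,0.452],[-0.974,-0.8,0.262],-1],[[0,0,0.452],[-0.974,-0.8,0.262],-1],[[0,0,0.452],[-0.974,-0.8,0.262],-1],[[0,0,0.452],[-0.974,-0.8,0.262],-1],[[0,0,0.452],[-0.974,-0.8,0.262],-1],[[0,0,0.452],[-0.974,-0.8,0.262],-1],[[0,0,0.452],[-0.974,-0.8,0.262],-1],[[0,0,0.452],[-0.974,-0.8,0.262],-1],[[0,0,0.452],[-0.974,-0.8,0.262],-1],[[0,0,0.452],[-0.974,-0.8,0.262],-1]]'; python3 - <<'E'
from h import *
im=vision.read_camera("scene")[180:300,230:390]
cv2.imwrite("pics/s1.png",cv2.convertScaleAbs(cv2.resize(im,(800,600),interpolation=cv2.INTER_CUBIC),alpha=1.5)[:,:,::-1])
s=ctrl.observe(); print(s["ee_pos"],s["tcp_rot"],s["joint_positions"],(proj("scene",[s["ee_pos"],[.4987,-.063,.039]])-[180,230])*5)
E
```

```text
clock: 2.25
ee_pos: [0.4986, -0.0618, 0.1007]
tcp_rot: [0.782, 0.624, 0.0, 0.0]
contact_force: [0.7, -0.5, 0.3]
opening: 0.0001
grasp_force: 0.0
[ 0.49865489 -0.06191699  0.10071349] [7.81867845e-01 6.23444162e-01 1.42802126e-04 1.69670341e-04] [-3.57140358e-01  4.10994774e-01  1.73075453e+00  8.35428917e-05
  9.99405422e-01 -1.32669339e-01] [[284.36392947 389.28018136]
 [385.6763048  389.081268  ]]
```

View pics/s1.png

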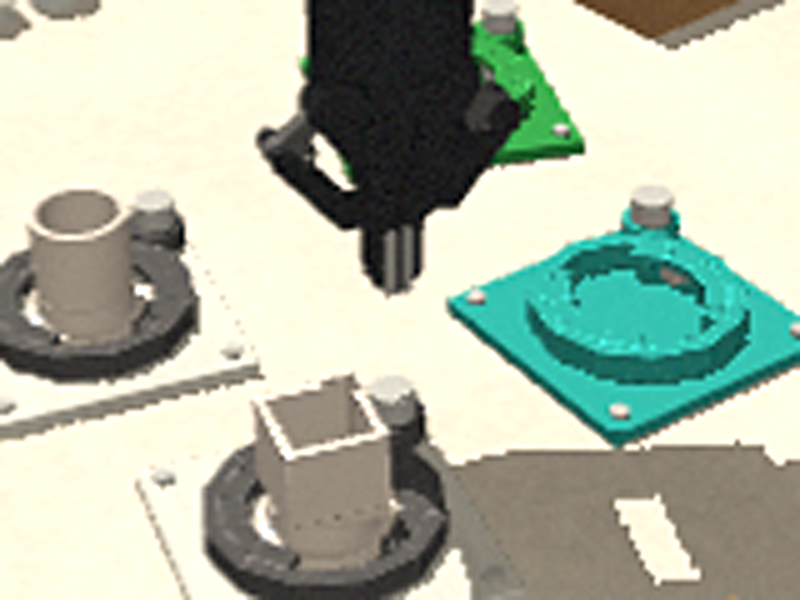

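The closed fingertip, crop (395,290), sits directly above the chosen button at crop (393,388). Now I'll press slowly.

```bash
python3 -m pendant '[[[0,0,0],[0,0,0.06],-1],[[0,0,0],[0,0,0.11],-1],[[0,0,0],[0,0,0.12],-1],[[0,0,0],[0,0,0.128],-1],[[0,0,0],[0,0,0.136],-1],[[0,0,0],[0,0,0.142],-1],[[0,0,0],[0,0,0.146],-1],[[0,0,0],[0,0,0.146],-1],[[0,0,0],[0,0,0.146],-1],[[0,0,0],[0,0,0.146],-1]]'
```

```text
clock: 3.55
ee_pos: [0.4992, -0.063, 0.0279]
tcp_rot: [0.782, 0.623, 0.0, 0.0]
contact_force: [-0.9, 1.7, 7.6]
opening: -0.0
grasp_force: 3.8
```

Bottomed out: 7.6 N at z 27.9 mm. A touch more push, then up, across by 56/56 mm and open.

```bash
python3 -m pendant '[[[0,0,0],[0,0,0.003],-1],[[0,0,0],[0,0,0.003],-1],[[0,0,0],[0,0,-0.1],-1],[[0,0,0],[0,0,-0.19],-1],[[0,0,0],[0.11,0.112,-0.19],1],[[0,0,0],[0.11,0.112,-0.19],1],[[0,0,0],[0.11,0.112,-0.19],1],[[0,0,0],[0.11,0.112,-0.19],1],[[0,0,0],[0.11,0.112,-0.19],1],[[0,0,0],[0.11,0.112,-0.19],1]]'; python3 - <<'E'
from h import *
im=vision.read_camera("scene")[180:300,230:390]
cv2.imwrite("pics/s2.png",cv2.convertScaleAbs(cv2.resize(im,(800,600),interpolation=cv2.INTER_CUBIC),alpha=1.5)[:,:,::-1])
s=ctrl.observe(); print(s["ee_pos"],s["opening"],(proj("scene",[s["ee_pos"],[.565,-.022,.0785]])-[180,230])*5)
E
```

```text
clock: 4.8
ee_pos: [0.5655, -0.0223, 0.1224]
tcp_rot: [0.783, 0.623, 0.0, 0.0]
contact_force: [-0.2, 0.9, 0.3]
opening: 0.085
grasp_force: 0.0
[ 0.56555721 -0.02220672  0.12241285] 0.08509635722260138 [[333.88939126 314.6632589 ]
 [410.98209681 318.55520028]]
```

View pics/s2.png

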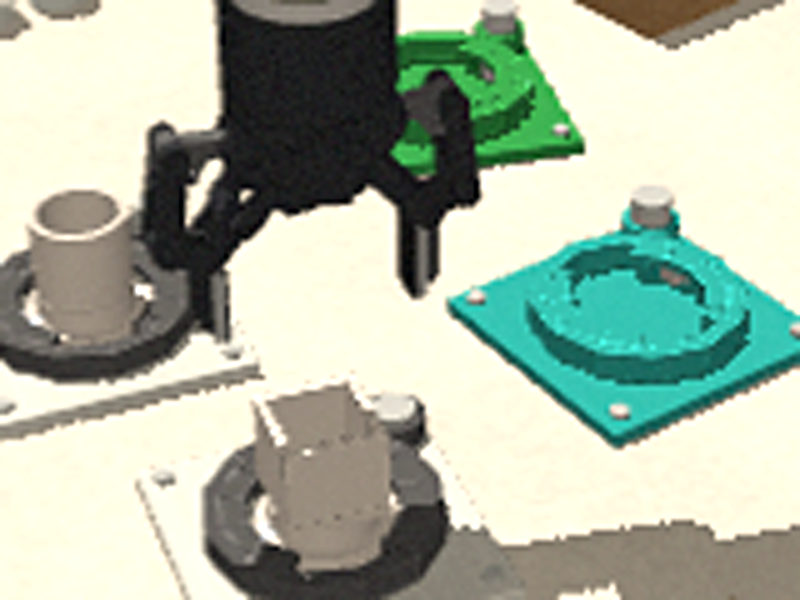

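The button's top is now lower, at crop row 408 against 388 before, and it stays down. The open fingers straddle the cup (fingertips at columns 210 and 418, cup at about 318). Descend and grip.

```bash
python3 -m pendant '[[[0,0,0],[0,0,0.06],1],[[0,0,0],[0,0,0.12],1],[[0,0,0],[0,0,0.168],1],[[0,0,0],[0,0,0.168],1],[[0,0,0],[0,0,0.168],-1],[[0,0,0],[0,0,0.168],-1],[[0,0,0],[0,0,0.168],-1],[[0,0,0],[0,0,0.168],-1],[[0,0,0],[0,0,0.168],-1],[[0,0,0],[0,0,0.168],-1]]'; 
```

```text
clock: 6.1
ee_pos: [0.5665, -0.0221, 0.0396]
tcp_rot: [0.782, 0.623, 0.001, 0.001]
contact_force: [0.0, 0.4, 7.0]
opening: 0.0492
grasp_force: 63.2
```

Gripped at 49 mm opening with 63 N. Turn CCW in two halves, easing up 1 mm.

```bash
python3 -m pendant '[[[0,0,-0.04],[0,0,-0.002],-1],[[0,0,-0.08],[0,0,-0.002],-1],[[0,0,-0.12],[0,0,-0.002],-1],[[0,0,-0.16],[0,0,-0.002],-1],[[0,0,-0.2],[0,0,-0.002],-1],[[0,0,-0.2],[0,0,-0.002],-1]]'; python3 -c "
from h import *
s=ctrl.observe();print(s['wrist_torque'],s['joint_positions'])"
```

```text
clock: 6.85
ee_pos: [0.5659, -0.0218, 0.0396]
tcp_rot: [0.552, 0.834, 0.0, 0.0]
contact_force: [-0.5, 1.1, 2.0]
opening: 0.0492
grasp_force: 62.7
[ 0.27165333 -0.08531476  0.01125483] [-2.45512641e-01  6.18220545e-01  1.57695760e+00  3.00036562e-04
  9.45926661e-01 -6.46893422e-01]
```

```bash
python3 -m pendant '[[[0,0,-0.04],[0,0,0],-1],[[0,0,-0.08],[0,0,0],-1],[[0,0,-0.12],[0,0,0],-1],[[0,0,-0.16],[0,0,0],-1],[[0,0,-0.2],[0,0,0],-1],[[0,0,-0.24],[0,0,0],-1],[[0,0,-0.28],[0,0,0],-1],[[0,0,-0.3],[0,0,0],-1],[[0,0,-0.3],[0,0,0],-1],[[0,0,-0.3],[0,0,0],-1]]'; python3 - <<'E'
from h import *
s=ctrl.observe();print(s['wrist_torque'],s['tcp_rot'],s['joint_positions'])
im=vision.read_camera("scene")[180:300,230:390]
cv2.imwrite("pics/s3.png",cv2.convertScaleAbs(cv2.resize(im,(800,600),interpolation=cv2.INTER_CUBIC),alpha=1.5)[:,:,::-1])
E
```

```text
clock: 8.1
ee_pos: [0.5659, -0.0219, 0.0396]
tcp_rot: [0.114, 0.993, 0.0, 0.0]
contact_force: [1.0, -0.1, 1.7]
opening: 0.0491
grasp_force: 62.9
[ 0.29527375 -0.05152003 -0.02027139] [1.13990658e-01 9.93481786e-01 2.87788886e-05 2.64333583e-04] [-2.45571070e-01  6.18298511e-01  1.57684725e+00  1.55717860e-04
  9.45930316e-01 -1.58798050e+00]
```

View pics/s3.png

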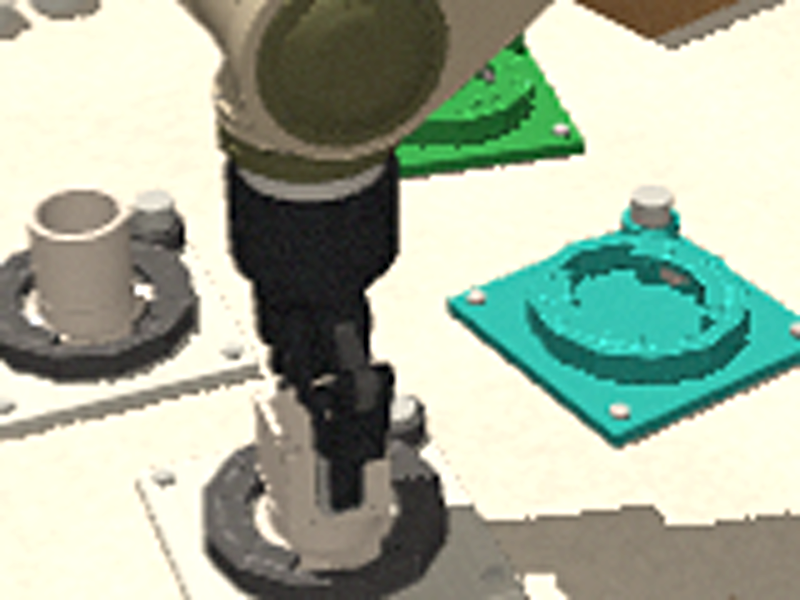

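The pads still sit on the cup (crop (345,470)), which turned with them, and the mount is undisturbed. Lift straight up.

```bash
python3 -m pendant '[[[0,0,0],[0,0,-0.01],-1],[[0,0,0],[0,0,-0.02],-1],[[0,0,0],[0,0,-0.03],-1],[[0,0,0],[0,0,-0.04],-1],[[0,0,0],[0,0,-0.055],-1],[[0,0,0],[0,0,-0.09],-1],[[0,0,0],[0,0,-0.13],-1],[[0,0,0],[0,0,-0.13],-1],[[0,0,0],[0,0,-0.13],-1]]'; python3 - <<'E'
from h import *
s=ctrl.observe();R=cv2.Rodrigues
from scipy.spatial.transform import Rotation
M=Rotation.from_quat(s['tcp_rot']).as_matrix()
# refine tray centre
d=np.array([.522,.2335,s['ee_pos'][2]])-s['ee_pos']
print(s['contact_force'],M.T@d/.5, d)
im=vision.read_camera("scene")[200:420,220:470]
cv2.imwrite("pics/s4.png",cv2.convertScaleAbs(cv2.resize(im,(680,600),interpolation=cv2.INTER_CUBIC),alpha=1.5)[:,:,::-1])
E
```

```text
clock: 9.28
ee_pos: [0.5655, -0.0219, 0.104]
tcp_rot: [0.113, 0.994, 0.0, -0.0]
contact_force: [0.2, 0.9, -2.6]
opening: 0.0493
grasp_force: 62.7
[ 0.17024834  0.89951157 -2.64168259] [1.99157085e-01 4.78262753e-01 1.01438357e-04] [-0.04345622  0.25536496  0.        ]
```

View pics/s4.png

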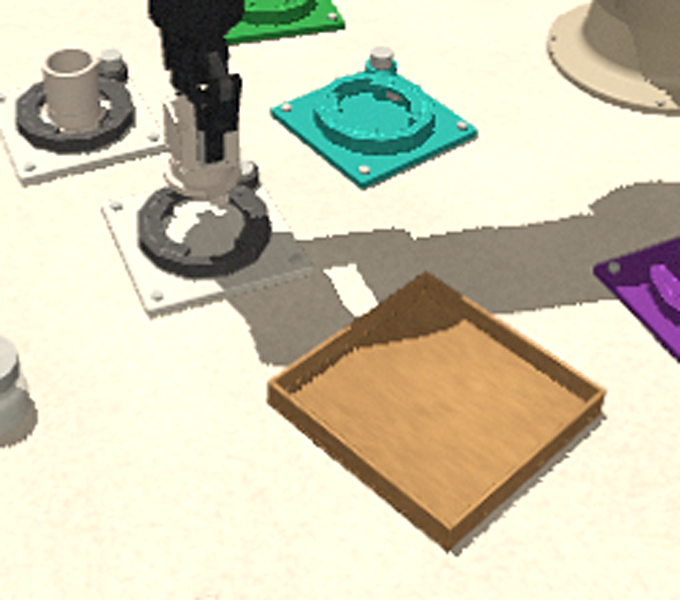

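The seat is clear of its ring and hanging from the gripper; the tray (centre about crop (438,405)) is empty. Carry the seat over it and lower most of the way.

```bash
python3 -m pendant '[[[0,0,0],[0.04,0.1,0],-1],[[0,0,0],[0.08,0.2,0],-1],[[0,0,0],[0.12,0.3,0],-1],[[0,0,0],[0.16,0.4,0],-1],[[0,0,0],[0.197,0.486,0],-1],[[0,0,0],[0.197,0.486,0],-1],[[0,0,0],[0.197,0.486,0.04],-1],[[0,0,0],[0.197,0.486,0.08],-1],[[0,0,0],[0.197,0.486,0.115],-1],[[0,0,0],[0.197,0.486,0.125],-1],[[0,0,0],[0.197,0.486,0.132],-1],[[0,0,0],[0.197,0.486,0.132],-1]]'; python3 - <<'E'
from h import *
im=vision.read_camera("scene")[200:420,220:470]
cv2.imwrite("pics/s5.png",cv2.convertScaleAbs(cv2.resize(im,(680,600),interpolation=cv2.INTER_CUBIC),alpha=1.5)[:,:,::-1])
E
```

```text
clock: 10.82
ee_pos: [0.5244, 0.237, 0.0386]
tcp_rot: [0.113, 0.994, 0.0, 0.0]
contact_force: [0.7, 0.2, -2.8]
opening: 0.0492
grasp_force: 63.5
```

View pics/s5.png

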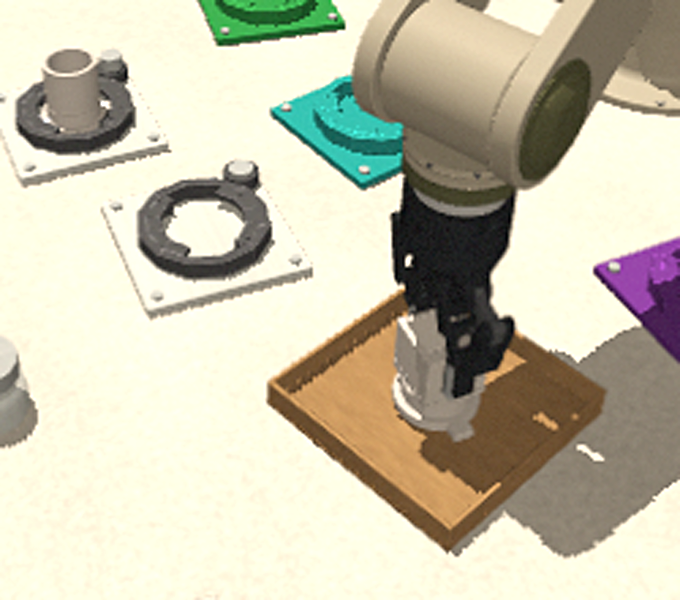

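The seat hangs upright over the tray's middle (foot at about crop (435,410)), a few mm above the floor. Lower until it bears.

```bash
python3 -m pendant '[[[0,0,0],[0,0,0.003],-1],[[0,0,0],[0,0,0.005],-1],[[0,0,0],[0,0,0.007],-1],[[0,0,0],[0,0,0.009],-1],[[0,0,0],[0,0,0.01],-1],[[0,0,0],[0,0,0.01],-1],[[0,0,0],[0,0,0.01],-1]]'
```

```text
clock: 11.75
ee_pos: [0.5243, 0.237, 0.0337]
tcp_rot: [0.113, 0.994, 0.0, 0.0]
contact_force: [-2.7, -1.3, 4.8]
opening: 0.0495
grasp_force: 64.1
```

It bears on the floor (force from -2.8 to +4.8 N, at the expected height). Open, then straight up.

```bash
python3 -m pendant '[[[0,0,0],[0,0,0],-1],[[0,0,0],[0,0,0],0.1],[[0,0,0],[0,0,0],0.4],[[0,0,0],[0,0,0],1],[[0,0,0],[0,0,0],1],[[0,0,0],[0,0,0],1],[[0,0,0],[0,0,-0.03],1],[[0,0,0],[0,0,-0.08],1],[[0,0,0],[0,0,-0.16],1],[[0,0,0],[0,0,-0.25],1],[[0,0,0],[0,0,-0.25],1],[[0,0,0],[0,0,-0.25],1]]'; python3 - <<'E'
from h import *
im=vision.read_camera("scene")[200:420,220:470]
cv2.imwrite("pics/s6.png",cv2.convertScaleAbs(cv2.resize(im,(680,600),interpolation=cv2.INTER_CUBIC),alpha=1.5)[:,:,::-1])
E
```

```text
clock: 13.25
ee_pos: [0.5239, 0.2369, 0.1582]
tcp_rot: [0.113, 0.994, -0.0, -0.0]
contact_force: [-0.7, 0.1, -0.1]
opening: 0.0856
grasp_force: 0.0
```

View pics/s6.png

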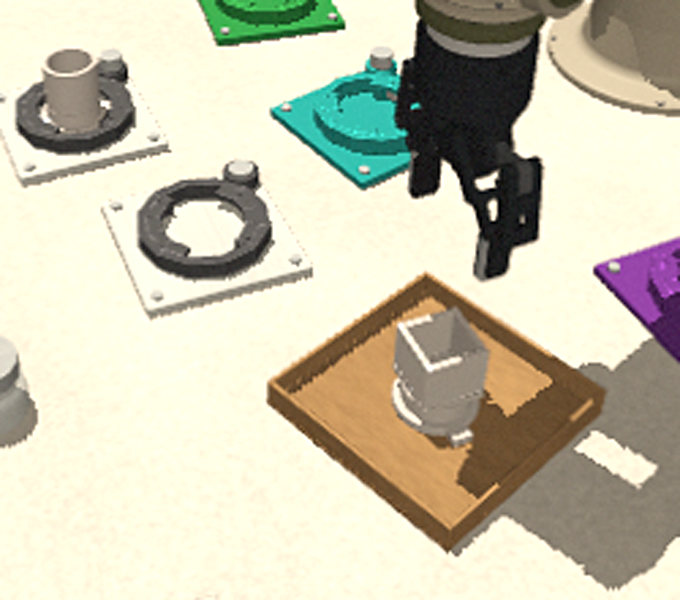

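The square seat stands upright mid-tray (crop (438,385)), the gripper is clear, and the round seat is still in its mount (crop (72,95)). Hand in.

```bash
python3 -c "
from rig import ctrl
print(ctrl.finish_job())"
```

```text
the job is handed in; nothing more can be done
None
```

The square seat is off its mount and standing upright near the middle of the tray, the round seat was left in its mount, and the job was handed in at about 13 s; no verdict was returned.

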